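Lift the hot brazier lid with the lid lifter

TASK

Treat the lid on the little balcony brazier as hot: take the lid lifter by its beech handle, hook its two tines under the lid's loop, and lift the lid well clear, keeping it level all the way - its weight is not centred, so find by a trial lift where along the loop it balances, and never let the robot touch the lid. Set it down gently in the middle of the white ceramic dish, unhook, and stand the lifter upright again on the cork mat where it came from. Leave the brazier, the dish and the pot and mister behind where they are.

Things in the scene. Friction and masses are not known exactly. Their poses are not given: they have to be found in the camera images.
- brazier: Round dark steel table brazier, fixed to the shelf, open on top: 176 mm across at the rim, rim 80 mm above its origin (centre of the underside, on the work surface, z up). Inside radius at the rim 83 mm.
- lid: Round flat aluminium lid, disc 194 mm across, 4 mm thick, lying on the brazier's rim; 0.5 to 0.75 kg in all. Origin: centre of the disc's underside, z up. Below the disc a locating ring, 154 mm across outside and 14 mm deep, sits loosely inside the rim; off the brazier the lid stands on it. On top a steel loop handle (see bar_mid).
- bar_mid (a point): Middle of the loop's bar, on its axis, 36 mm above the lid's origin; axes as the lid's. The bar is straight, round, 8 mm thick, along y, 28 mm clear above the disc's top, on 8 mm posts at y = -55 and +55 mm.
- lid_centre (a point): Centre of the lid. Hidden below it a heavy iron baffle stays anywhere along the lid's y line, so the centre of mass lies up to 30 mm to either side of the bar's middle along y (none along x), some 39 mm below the bar's axis. Lifted with it outside the tines the lid tips, heavy side low; with it between the tines the lid rises level.
- dish: Round white ceramic dish, loose, 0.8 kg, 220 mm across at the foot, 236 mm at the rim, rim 16 mm high; flat inner floor 6 mm above its origin (centre of the underside), floor radius 106 mm. A lid standing in it has its origin 20 mm above the dish's origin.
- mat: Cork mat, fixed, 130 x 130 x 4 mm; origin at the centre of its underside. The lifter stands on it.
- lifter: Lid lifter, steel with beech handle, 0.16 kg, 130 mm high, standing upright by itself on tines and heel. Origin: underside, straight below the handle; z up, tines point to +x. Cross heel 62 mm long (along y), 6 mm thick, at x = -35 mm. An 8 mm stem rises at x = -35 mm to z = 62 mm and runs forward to x = 0 under the handle (its top at z = 66 mm).
- lifter_tines (a point): Point on the lifter at x = y = 0, level with the tines' tops (z = 6 mm): a bar carried here hangs straight below the hand. Two parallel round tines, 6 mm thick, axes at y = -7 and +7 mm, run flat from x = -35 to +18 mm, then turn up to x = 30 mm, tips 15 mm high.
- lifter_handle (a point): Middle of the lifter's upright beech handle, 97 mm above its underside: 28 mm along x, 22 mm along y, from z = 64 to 130 mm. Grip it across y from above.
- blue_pot: Bystander: blue glazed pot, 110 mm across, 110 mm high, in a shelf slot with walls 35 mm high beyond the work. Origin at the underside.
- mister: Bystander: clear plastic mister with white head, 72 mm across, 176 mm high, in a shelf slot. Origin at the underside.
Things that resemble listed ones, but are neither listed nor needed, are in the scene too. Of the things that look like the lifter, the middle-sized one is meant.

How it is judged:
On the way, in this order (a step that is already met when the one before it is completed fails the run):
1. the lid hangs on the lifter, its underside more than 40 mm above the brazier's rim (z of lid in the frame of brazier above 0.12 m and contact force between lifter and lid above 3 N and angle between lid's own z axis and vertical below 0.14 rad), for 0.3 s.
2. the lid stands in the dish, within 25 mm of its middle, and the lifter bears none of it (horizontal distance between lid and dish below 0.025 m and z of lid in the frame of dish below 0.024 m and angle between lid's own z axis and vertical below 0.05 rad and contact force between lifter and lid below 0.5 N), for 0.2 s.
At the end, for the whole second after the job is handed in: The lid stands level (within 3 degrees) on the floor of the dish, its middle within 25 mm of the dish's; the lifter, free of the lid, stands upright (within 4.5 degrees) on the cork mat, its origin within 55 mm of the mat's middle; both at rest (horizontal distance between lid and dish below 0.025 m and z of lid in the frame of dish below 0.024 m and angle between lid's own z axis and vertical below 0.05 rad and linear speed of each of lid, lifter below 0.02 m/s and contact force between lifter and lid below 0.2 N and horizontal distance between lifter and mat below 0.055 m and angle between lifter's own z axis and vertical below 0.08 rad and height (world z) of lifter below 0.01 m); the robot touches nothing.
It fails at once if the lid tips by more than 8 degrees (angle between lid's own z axis and vertical above 0.14 rad).
It fails at once if the robot touches the lid (contact force between any of the fingers, the arm and lid above 0.5 N).
It fails at once if the lid is dropped or pressed into the dish with more than 25 N (contact force between lid and dish above 25 N).
It fails at once if the dish is pushed more than 25 mm (distance of dish from where it was at the start of the episode above 0.025 m).
It fails at once if the blue pot or the mister is moved more than 20 mm (distance of any of blue_pot, mister from where it was at the start of the episode above 0.02 m).
It also fails if it takes over 64 s, if anything falls off the work surface, if the arm or the gripper's body presses on something with over 40 N, if the wrist force passes 120 N, or if a joint passes its speed limit or range.

ROBOT

A 6-joint arm with a two-finger parallel gripper is mounted at the origin on the work surface. World frame = base frame: x ahead of the robot, y to its left, z up, the work surface at z = 0. Lengths are in m, angles in rad, forces in N, time in s.
With the tool pointing down it reaches from about 0.275 to 0.85 m from the base axis. Payload 5.2 kg.
Tool frame: the origin (TCP) lies on the centre line of the jaws, within the pads' length; the fingertips stand 22 mm ahead of it and the grasp point (between the pads) lies 3 mm ahead of it; z points along the fingers, y is the line along which they close (so a half turn about z gives the same grasp; the last joint's range is limited). The gripper opens to 85 mm and grips with 20 to 120 N. Pads are 22 mm wide; open, the fingers measure 114 mm over their backs; the gripper's body (76 mm by 85 mm) begins 54 mm behind the grasp point. The pads swing forward as they close: fully open they stand 13 mm farther back than shut.
Start: joints at [1.09, 0.259, 1.535, -0, 1.348, -0.203], TCP at [0.151, 0.529, 0.221] pointing down, gripper open.
Joint ranges: [-3.14, 3.14], [-0.91, 2.08], [0.19, 2.58], [-1.22, 4.36], [0.22, 2.71], [-3.12, 3.12]. Speed limits (rad/s): [2.57, 2.57, 3.14, 3.14, 3.14, 3.14].

INTERFACE

Orientations are given as a rotation vector (axis times angle).
In Python, from bench import readout, optics, r, regions_of, place_of gives the robot as it stands.
- The arm moves only by the tool send_rows, never from a script. Its argument "deltas" is a list that holds one entry, the list of rows, each a list of 7 numbers: the shift along the tool's x, y, z each as a share of 10 cm, from -1 to 1, then the turn, a rotation vector about the tool's x, y, z each as a share of 360 degrees, from -1 to 1, then the opening, from 0 (shut) to 1 (fully open). In form: [[[tx, ty, tz, rx, ry, rz, claw], ...]]. A call has 1 to 12 rows; each row is the pose to reach, as a shift and turn from the pose commanded when the call began, along the tool's axes at that moment, turning the shorter way round; what a row does not reach only later rows make up. A row lasts 1/10 s, in which the tool goes at most 50 mm and 8.59 degrees, less where a joint would pass 70% of its speed; a pose out of reach is approached as far as the arm can. A call with a number of a shift or a turn outside -1 to 1 is refused whole. A call with a gripper value outside its range is refused whole. The fingers move at their own pace and stop on an object; the grip force is fixed at half the most. Time passes only in rows, so rows that repeat a pose let the fingers close. It gives the time, the measured TCP pose, the force, the opening and the grip force at its end, in the units of the state.
- readout.read_state(): the state, without advancing time (a new reading comes with each control period).
- optics.capture(name): name is "scene" or "side" or "wrist"; returns (picture, depth): 480x640x3 uint8, blue, green, red; 480x640 float32, m along the optical axis (not along the pixel's ray), 0 where there is no reading.
- optics.get_calibration(name): a dict with "vertical_fov" (degrees; the focal length in pixels is half the picture's height over the tangent of half this angle, whatever the lens; pixels are square), "cx", "cy" (the principal point, pixels), "extrinsics" (4x4, takes a point from world to camera coordinates). Camera axes: x right, y up, looking along -z (the intrinsics and any distortion apply to the point x, -y, -z); pixel columns grow to the right and rows downward; lengths in m; the calibration is good to about 2 mm. The wrist camera is an equidistant fisheye: a pixel r from the principal point sees the ray r / f radians off the axis. A picture is of the moment at which its call begins: read the wrist's pose just before it. get_calibration takes no time and is no camera call; for the wrist camera it gives the pose at the moment of the call.
- r.finish_job(): hands the job in; it is judged then, once.
Trained networks look in the newest picture that a camera, given by its name, has taken for a name from the list of things; names that differ only in an ending like _2 or _b are one class to them, and where a whole thing is asked for, a point or a joint stands for the part that bears it (a point fixed in the world has none). Each returns a list of dicts, best first, with "confidence" (0 to 1); they miss things now and then, are a little off and sometimes report something else, mostly with a low value. They report only what shows in the picture. A call takes as long as a camera call. They do not tell look-alikes from the thing itself.
- regions_of(label, camera): "region" (480x640 bool, what is visible of it).
- place_of(label, camera): "centre" ([x, y, z] in m, in world coordinates, good to about 4 mm: a listed point, or the origin of a listed thing).
The state is a dict: "clock": time; "qpos": joint angles; "joint_vel": joint speeds; "joint_efforts": joint torques, N m; "tcp_pos": TCP position; "tool_rot": TCP orientation; "ft_force": force on the tool from outside, world axes, zero at the start; "ft_torque": the same for the moment, N m; "opening": finger opening in m; "finger_force": force on a finger pad.
Only numpy, scipy, OpenCV 4.12 (cv2) and the standard library are available. Lean on these libraries where they do the work, as an engineer would, in place of code of your own. Each camera call takes 0.05 s, during which the arm holds its last target. There are 200 camera calls.

## Working session

There is one attempt and no reset: what is moved stays moved. The work goes in short steps, Python scripts to look and compute and a tool call to move; the robot and the scene stay as the last step left them, time stands still between calls to the robot, and variables do not carry over. Pictures are saved under pics/ and viewed, at most 10 in all, crops included, and the job is handed in when it is done.

Besides the shell and the picture viewer there is one more tool, called after "Emit:" as name(argument=value, ...) on one line, values as JSON. send_rows: Moves the arm, as the interface text tells. Shift numbers are shares of 10 cm and turn numbers shares of 360 degrees, none past 1 either way. Its arguments: {"type":"object","properties":{"deltas":{"type":"array"}},"required":["deltas"]}

```bash
mkdir -p pics; ls
cat > h.py <<'E'
import numpy as np, cv2
from bench import readout, optics, r, regions_of, place_of
from scipy.spatial.transform import Rotation as R
def P(*a): print(*[np.round(x,4) if not isinstance(x,str) else x for x in a])
def cloud(cam,depth):
    c=optics.get_calibration(cam); f=240/np.tan(np.radians(c["vertical_fov"])/2)
    v,u=np.mgrid[0:480,0:640]; x=(u-c["cx"])/f; y=(v-c["cy"])/f
    p=np.stack([x*depth,-y*depth,-depth],-1)
    T=np.linalg.inv(np.array(c["extrinsics"])); return p@T[:3,:3].T+T[:3,3]
E
python3 - <<'E'
from h import *
s=readout.read_state(); print(s)
for cam in ("scene","side"):
    im,d=optics.capture(cam); cv2.imwrite(f"pics/{cam}0.png",im); np.save(f"{cam}0.npy",cloud(cam,d)); print(cam,{k:v for k,v in optics.get_calibration(cam).items() if k!='extrinsics'}, (d>0).mean())
    for l in ("brazier","lid","bar_mid","dish","mat","lifter","lifter_handle","lifter_tines","blue_pot","mister"):
        for o in place_of(l,cam): P(cam,l,np.array(o["centre"]),o["confidence"])
E
```

```text
pics
{'clock': 0.0, 'qpos': array([ 1.09018818e+00,  2.59342298e-01,  1.53606478e+00,  1.90114729e-05,
        1.34797504e+00, -2.02775676e-01]), 'joint_vel': array([ 0.00032075,  0.00027641,  0.00117806, -0.00020479, -0.00298456,
       -0.0009115 ]), 'joint_efforts': array([ 3.29389302e-03, -4.46049786e+01, -2.90567923e+01, -2.30247688e-04,
        1.19882231e-02, -5.62337061e-05]), 'tcp_pos': array([0.15055889, 0.52844397, 0.21978242]), 'tool_rot': array([-4.34936885e-01, -3.11071543e+00,  2.63810321e-03]), 'ft_force': array([ 0.38202236, -0.05866847,  0.09616764]), 'ft_torque': array([-0.01805122, -0.00604263,  0.0265657 ]), 'finger_force': 0.0, 'opening': 0.0854586009880873}
scene {'vertical_fov': 46.158498067400785, 'cx': 323.48670800113865, 'cy': 245.10478136600756} 0.9960677083333334
scene brazier [ 5.225e-01 -2.119e-01 -5.000e-04] 0.68
scene lid [ 0.5189 -0.2088  0.0782] 0.76
scene bar_mid [ 0.5237 -0.2075  0.1147] 0.95
scene bar_mid [ 0.5237 -0.2091  0.0794] 0.55
scene dish [0.5095 0.2637 0.0027] 0.7
scene mat [ 4.659e-01 -8.400e-03  2.000e-04] 0.6
scene lifter [ 0.4526 -0.
[... 804 characters left out ...]
 0.1   ] 0.3
side dish [0.5066 0.2621 0.0035] 0.96
side mat [ 0.4574 -0.0099 -0.0012] 0.73
side lifter [0.5983 0.0353 0.0017] 0.9
side lifter [ 0.4492 -0.0085  0.0023] 0.78
side lifter [ 0.3094 -0.219   0.0017] 0.69
side lifter_handle [0.5919 0.0353 0.0655] 0.97
side lifter_handle [ 0.3099 -0.217   0.1283] 0.69
side lifter_handle [ 0.4517 -0.0082  0.0984] 0.68
side lifter_tines [ 0.3065 -0.2189  0.0118] 0.96
side lifter_tines [ 0.5183 -0.2075  0.0821] 0.67
side lifter_tines [ 5.934e-01  3.280e-02 -1.000e-04] 0.63
side lifter_tines [ 0.4498 -0.0049  0.0065] 0.62
side blue_pot [ 0.7375  0.0775 -0.0031] 0.85
side blue_pot [ 0.5197 -0.208   0.1214] 0.65
side mister [ 0.7298 -0.0867  0.0016] 0.72
```

View pics/scene0.png

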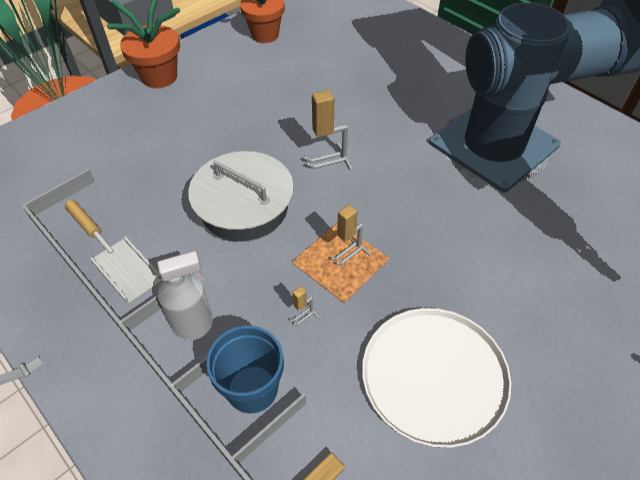

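View pics/side0.png

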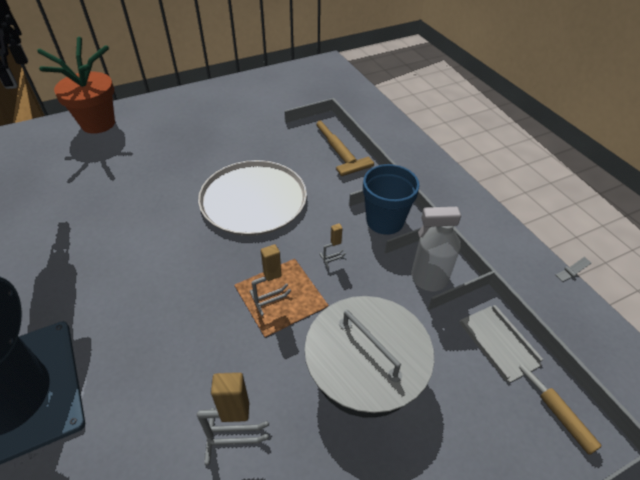

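Run:
```python
from h import *
a=[np.load(f"{c}0.npy").reshape(-1,3) for c in("scene","side")]
def fit(n,lo,hi,lst=a):
    for c,q in zip(("scene","side"),lst):
        m=((q>lo)&(q<hi)).all(1); p=q[m]
        if len(p)<10: print(n,c,len(p)); continue
        (cx,cy),(w,h),ang=cv2.minAreaRect(p[:,:2].astype(np.float32)); mu=p.mean(0)
        ev,V=np.linalg.eigh(np.cov(p[:,:2].T)); 
        P(n,c,str(len(p)),"rect",np.array([cx,cy,w,h,ang]),"mean",mu,"ax deg",np.degrees(np.arctan2(V[1,1],V[0,1])),"z",np.percentile(p[:,2],[5,50,95]))
fit("bar",[.43,-.3,.107],[.62,-.12,.135])
fit("lid",[.40,-.32,.078],[.64,-.09,.095])
fit("handle",[.40,-.06,.085],[.50,.045,.15])
fit("htop",[.40,-.06,.12],[.50,.045,.15])
fit("low",[.36,-.1,.0045],[.54,.09,.055])
fit("mat",[.36,-.1,.0025],[.56,.1,.0055])
fit("dish",[.36,.12,.012],[.66,.41,.03])
```

```text
bar scene 280 rect [ 5.22500e-01 -2.06400e-01  1.01000e-02  1.17300e-01  1.15457e+01] mean [ 0.5226 -0.2034  0.1187] ax deg 102.2518 z [0.1105 0.1197 0.1223]
bar side 457 rect [ 5.19600e-01 -2.09000e-01  8.80000e-03  1.17100e-01  1.22486e+01] mean [ 0.5199 -0.2126  0.1198] ax deg 102.3434 z [0.1143 0.1204 0.1225]
lid scene 6152 rect [ 0.5224 -0.208   0.1925  0.1941 13.7521] mean [ 0.5264 -0.2027  0.0849] ax deg -173.5424 z [0.0825 0.0849 0.0873]
lid side 11260 rect [ 0.5198 -0.2086  0.192   0.1937  8.7525] mean [ 0.5161 -0.2154  0.0855] ax deg -168.4553 z [0.0837 0.0855 0.0874]
handle scene 497 rect [ 4.50000e-01 -3.10000e-03  2.40000e-02  2.88000e-02  8.85481e+01] mean [4.541e-01 4.000e-04 1.172e-01] ax deg 158.7304 z [0.0879 0.1207 0.1358]
handle side 512 rect [ 4.47000e-01 -5.40000e-03  2.47000e-02  2.82000e-02  8.98907e+01] mean [ 0.4452 -0.0106  0.1184] ax deg 165.223 z [0.0896 0.1219 0.1363]
htop scene 256 rect [ 4.50000e-01 -3.00000e-03  2.39000e-02  2.88000e-02  8.78848e+01] mean [ 0.4525 -0.0013  0.1315] ax deg 172.5121 z [0.1216 0.133  0.1362]
htop side 270 rect [ 4.47300e-
[... 262 characters left out ...]
 side 3090 rect [ 4.49600e-01 -6.30000e-03  1.83100e-01  1.77200e-01  8.96521e+01] mean [ 0.4561 -0.012   0.0071] ax deg 179.2938 z [0.0047 0.006  0.012 ]
mat scene 2822 rect [4.60000e-01 1.00000e-04 1.99400e-01 1.99800e-01 8.98195e+01] mean [0.4691 0.004  0.004 ] ax deg 127.4898 z [0.0026 0.004  0.0053]
mat side 2706 rect [ 0.4599 -0.      0.1998  0.1997 89.9136] mean [ 0.4531 -0.0063  0.0041] ax deg -156.8732 z [0.0026 0.0041 0.0054]
dish scene 1747 rect [ 0.5097  0.2615  0.2345  0.2334 17.4652] mean [0.5013 0.2642 0.0159] ax deg 108.5474 z [0.0125 0.016  0.0189]
dish side 808 rect [ 0.5075  0.2613  0.2346  0.2348 15.578 ] mean [0.5088 0.2804 0.0161] ax deg 63.7302 z [0.0125 0.0163 0.0192]
```

The scene view shows three lifters. The middle-sized one stands on the cork mat at about (347,225), the large one is at (323,115) and the small one at (300,300). The lid is at (240,190) and the dish at (436,375). The side view agrees: lifter at (270,265), lid at (370,350).

```bash
cat >> h.py <<'E'
def go(target,toolx,st=None):
    """deltas (shares) from measured pose to TCP target, tool down, tool x at yaw toolx deg"""
    st=st or readout.read_state(); r0=R.from_rotvec(st["tool_rot"]); c,s=np.cos(np.radians(toolx)),np.sin(np.radians(toolx))
    r1=R.from_matrix(np.array([[c,s,0],[s,-c,0],[0,0,-1]]))
    P("t",st["clock"],"tcp",st["tcp_pos"],"sh",r0.inv().apply(np.array(target)-st["tcp_pos"])*10,"turn",(r0.inv()*r1).as_rotvec()/(2*np.pi),"F",st["ft_force"],"M",st["ft_torque"],"open",st["opening"])
E
python3 - <<'E'
from h import *
yaws=[]
for c in("scene","side"):
    q=np.load(f"{c}0.npy").reshape(-1,3)
    g=lambda lo,hi:q[((q>lo)&(q<hi)).all(1)]
    st=g([.39,-.05,.02],[.5,.05,.055]); h=g([.40,-.06,.09],[.50,.045,.15]); lo=g([.39,-.06,.0075],[.51,.06,.022])
    (cx,cy),_,_=cv2.minAreaRect(h[:,:2].astype(np.float32))
    P(c,"stem",np.median(st,0),str(len(st)),"hc",cx,cy,"dir",np.degrees(np.arctan2(cy-np.median(st[:,1]),cx-np.median(st[:,0]))))
    (a,b),wh,an=cv2.minAreaRect(lo[:,:2].astype(np.float32)); P("low",a,b,wh,an,str(len(lo)))
    im=cv2.imread(f"pics/{c}0.png"); hsv=cv2.cvtColor(im,cv2.COLOR_BGR2HSV).reshape(-1,3)
    m=(q[:,2]>.001)&(q[:,2]<.0065)&(hsv[:,1]>90)&(hsv[:,0]<20)&(abs(q[:,0]-.46)<.11)&(abs(q[:,1])<.11)
    P("mat",cv2.minAreaRect(q[m][:,:2].astype(np.float32)))if 0 else print("mat",cv2.minAreaRect(q[m][:,:2].astype(np.float32)))
for y in (0,180): go([.4487,-.004,.22],y)
E
```

```text
scene stem [ 0.417  -0.0013  0.0341] 56 hc 0.45 -0.0031 dir -3.0427
low 0.4543 0.0025 [0.1083 0.1128] 3.4734 369
mat ((0.45274949073791504, -0.006567157804965973), (0.22456195950508118, 0.13967135548591614), 8.966849327087402)
side stem [ 0.4115 -0.0065  0.0375] 61 hc 0.447 -0.0054 dir 1.795
low 0.4512 0.0001 [0.118  0.1165] 89.8063 458
mat ((0.45872628688812256, -0.005565904080867767), (0.12908275425434113, 0.12931659817695618), 4.244475841522217)
t 1.1 tcp [0.1508 0.5289 0.2206] sh [-4.3261 -4.3078  0.0063] turn [0.     0.     0.4558] F [0.1794 0.2422 1.0582] M [-0.0229  0.0056 -0.046 ] open 0.0851
t 1.1 tcp [0.1508 0.5289 0.2206] sh [-4.3261 -4.3078  0.0063] turn [-0.      0.     -0.0442] F [0.1794 0.2422 1.0582] M [-0.0229  0.0056 -0.046 ] open 0.0851
```

Emit:
send_rows(deltas=[[[-0.43, -0.43, 0, 0, 0, 0, 1], [-0.865, -0.86, 0, 0, 0, 0, 1], [-0.865, -0.86, 0, 0, 0, 0, 1]]])

```text
clock: 1.4
tcp_pos: [0.2112, 0.4197, 0.2204]
tool_rot: [0.436, 3.111, -0.002]
ft_force: [-0.1, 1.0, -0.3]
opening: 0.0853
finger_force: 0.0
```

Emit:
send_rows(deltas=[[[-0.43, -0.43, 0, 0, 0, 0, 1], [-0.865, -0.86, 0, 0, 0, 0, 1], [-0.865, -0.86, 0, 0, 0, 0, 1]]])

```text
clock: 1.7
tcp_pos: [0.2711, 0.3133, 0.2207]
tool_rot: [0.438, 3.11, -0.001]
ft_force: [-0.1, 1.5, 0.3]
opening: 0.0853
finger_force: 0.0
```

Emit:
send_rows(deltas=[[[-0.43, -0.43, 0, 0, 0, 0, 1], [-0.865, -0.86, 0, 0, 0, 0, 1], [-0.865, -0.86, 0, 0, 0, 0, 1]]])

```text
clock: 2.0
tcp_pos: [0.3311, 0.2068, 0.2209]
tool_rot: [0.438, 3.109, -0.001]
ft_force: [-0.7, 0.4, 0.1]
opening: 0.0855
finger_force: 0.0
```

Emit:
send_rows(deltas=[[[-0.43, -0.43, 0, 0, 0, 0, 1], [-0.865, -0.86, 0, 0, 0, 0, 1], [-0.865, -0.86, 0, 0, 0, 0, 1]]])

```text
clock: 2.3
tcp_pos: [0.391, 0.1, 0.221]
tool_rot: [0.439, 3.109, -0.001]
ft_force: [-0.7, 0.1, 0.0]
opening: 0.0853
finger_force: 0.0
```

Emit:
send_rows(deltas=[[[-0.43, -0.43, 0, 0, 0, -0.02, 1], [-0.865, -0.86, 0, 0, 0, -0.039, 1], [-0.865, -0.86, 0, 0, 0, -0.039, 1], [-0.865, -0.86, 0, 0, 0, -0.039, 1]]])

```text
clock: 2.7
tcp_pos: [0.4505, -0.0063, 0.2205]
tool_rot: [0.058, 3.14, -0.002]
ft_force: [-1.2, 0.8, -0.1]
opening: 0.0854
finger_force: 0.0
```

Run:
```python
from h import *
go([.4487,-.004,.16],178)
im,d=optics.capture("wrist"); cv2.imwrite("pics/w1.png",im); c=optics.get_calibration("wrist"); print(c)
np.save("w1d.npy",d)
```

```text
t 2.7 tcp [ 0.4505 -0.0063  0.2205] sh [0.0189 0.0226 0.6052] turn [-0.0002  0.0001 -0.0003] F [-1.2136  0.7682 -0.131 ] M [ 0.0275  0.0321 -0.0152] open 0.0854
{'vertical_fov': 65.70646984690485, 'cx': 320.296525911657, 'cy': 242.37584849591988, 'extrinsics': array([[ 3.64670371e-02,  9.99334770e-01, -4.16677771e-04,
        -1.14959681e-02],
       [-9.57695025e-01,  3.48284367e-02, -2.85669772e-01,
         4.67687541e-01],
       [-2.85465224e-01,  1.08165804e-02,  9.58328027e-01,
        -2.49667565e-01],
       [ 0.00000000e+00,  0.00000000e+00,  0.00000000e+00,
         1.00000000e+00]])}
```

View pics/w1.png

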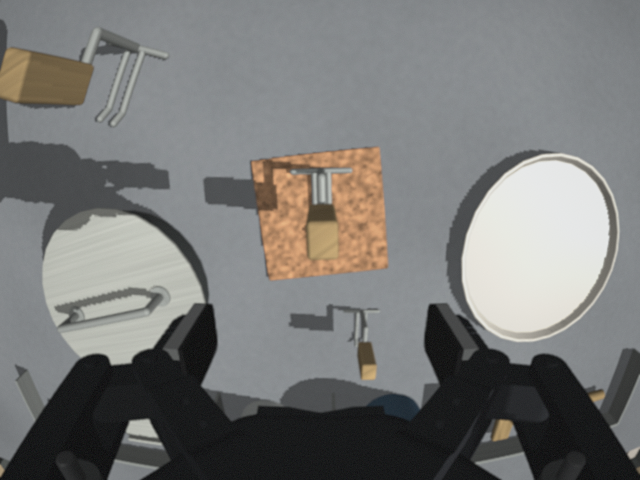

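The wrist view shows the mat lifter with its handle top at (322,240) and its heel at (292..351,170). The lid is on the left and the dish on the right.

```bash
cat >> h.py <<'E'
def wcloud(d,c=None):
    c=c or optics.get_calibration("wrist"); f=240/np.tan(np.radians(c["vertical_fov"])/2)
    v,u=np.mgrid[0:480,0:640]; dx=u-c["cx"]; dy=v-c["cy"]; rr=np.hypot(dx,dy)+1e-9; k=np.tan(np.minimum(rr/f,1.5))/rr
    p=np.stack([dx*k*d,-dy*k*d,-d],-1); T=np.linalg.inv(np.array(c["extrinsics"])); return p@T[:3,:3].T+T[:3,3]
E
python3 - <<'E'
from h import *
d=np.load("w1d.npy"); q=wcloud(d); im=cv2.imread("pics/w1.png")
def rect(n,box,zlo,zhi,mask=None):
    u0,u1,v0,v1=box; s=q[v0:v1,u0:u1].reshape(-1,3); m=(s[:,2]>zlo)&(s[:,2]<zhi)
    if mask is not None: m&=mask[v0:v1,u0:u1].ravel()
    p=s[m]; print(n,len(p),cv2.minAreaRect(p[:,:2].astype(np.float32)),p[:,2].mean()); return p
rect("htop",(280,370,180,280),.12,.15)
hsv=cv2.cvtColor(im,cv2.COLOR_BGR2HSV); gray=(hsv[...,1]<60)&(hsv[...,2]>90)
p=rect("heel",(280,362,160,177),.005,.02,gray); l=cv2.fitLine(p[:,:2].astype(np.float32),cv2.DIST_HUBER,0,.01,.01).ravel(); P(l,np.degrees(np.arctan2(l[1],l[0])))
rect("mat",(240,400,140,290),.002,.0065,hsv[...,1]>70)
rect("dish",(440,640,140,350),.012,.02)
E
```

```text
htop 1344 ((0.4479314386844635, -0.004455585964024067), (0.02205377072095871, 0.027802374213933945), 89.08537292480469) 0.13203394292210935
heel 318 ((0.4136299192905426, -0.0033591613173484802), (0.060155972838401794, 0.008256044238805771), 87.69239044189453) 0.008427245578169732
[0.0116 0.9999 0.4126 0.0032] 89.3357
mat 11026 ((0.45894888043403625, -0.004190810024738312), (0.12882760167121887, 0.12907883524894714), 4.26194953918457) 0.0031086753690829803
dish 2024 ((0.5077928304672241, 0.2614234387874603), (0.23499080538749695, 0.23341909050941467), 81.6007308959961) 0.014374440308028327
```

Emit:
send_rows(deltas=[[[0.025, 0.018, 0.1, 0, 0, -0.001, 1], [0.025, 0.018, 0.5, 0, 0, -0.001, 1], [0.025, 0.018, 0.8, 0, 0, -0.001, 1], [0.025, 0.018, 0.8, 0, 0, -0.001, 1]]])

```text
clock: 3.15
tcp_pos: [0.4421, 0.001, 0.1368]
tool_rot: [-0.038, -3.133, -0.004]
ft_force: [-0.6, -0.3, 0.2]
opening: 0.085
finger_force: 0.0
```

Run:
```python
from h import *
go([.448,-.0045,.104],178.5)
```

```text
t 3.15 tcp [0.4421 0.001  0.1368] sh [-0.0636 -0.0541  0.3278] turn [ 0.0004 -0.0014  0.0003] F [-0.6268 -0.3029  0.2012] M [ 0.0037  0.0137 -0.0347] open 0.085
```

Emit:
send_rows(deltas=[[[0, 0, 0, 0, 0, 0, 1], [0, 0, 0, 0, 0, 0, 1], [0, 0, 0, 0, 0, 0, 1]]])

```text
clock: 3.45
tcp_pos: [0.4475, -0.0013, 0.1422]
tool_rot: [0.041, 3.138, -0.001]
ft_force: [-0.0, 0.0, 0.2]
opening: 0.0854
finger_force: 0.0
```

Run:
```python
from h import *
go([.448,-.0045,.104],178.5)
```

```text
t 3.45 tcp [ 0.4475 -0.0013  0.1422] sh [-0.0049 -0.0317  0.3822] turn [-0.0001  0.0005  0.0001] F [-0.0358  0.0487  0.2454] M [ 0.0126  0.0365 -0.0529] open 0.0854
```

Emit:
send_rows(deltas=[[[-0.005, -0.03, 0.1, 0, 0, 0, 1], [-0.005, -0.03, 0.25, 0, 0, 0, 1], [-0.005, -0.03, 0.35, 0, 0, 0, 1], [-0.005, -0.03, 0.38, 0, 0, 0, 1], [-0.005, -0.03, 0.38, 0, 0, 0, 1], [-0.005, -0.03, 0.38, 0, 0, 0, 1], [-0.005, -0.03, 0.38, 0, 0, 0, 1]]])

```text
clock: 4.15
tcp_pos: [0.4472, -0.0045, 0.1031]
tool_rot: [0.041, 3.14, -0.0]
ft_force: [-0.7, -0.1, 0.2]
opening: 0.0854
finger_force: 0.0
```

Run:
```python
from h import *
go([.448,-.0045,.104],178.5)
```

```text
t 4.15 tcp [ 0.4472 -0.0045  0.1031] sh [-0.0078 -0.0002 -0.0093] turn [-0.      0.0001 -0.    ] F [-0.6604 -0.0861  0.2184] M [0.01   0.0216 0.0281] open 0.0854
```

Close, then lift slightly.

Emit:
send_rows(deltas=[[[0, 0, 0, 0, 0, 0, 0.1], [0, 0, 0, 0, 0, 0, 0.1], [0, 0, 0, 0, 0, 0, 0.1], [0, 0, 0, 0, 0, 0, 0.1], [0, 0, 0, 0, 0, 0, 0.1], [0, 0, 0, 0, 0, 0, 0.1], [0, 0, 0, 0, 0, 0, 0.1], [0, 0, 0, 0, 0, 0, 0.1], [0, 0, 0, 0, 0, 0, 0.1], [0, 0, 0, 0, 0, 0, 0.1]]])

```text
clock: 5.15
tcp_pos: [0.447, -0.0044, 0.1028]
tool_rot: [0.042, 3.141, -0.0]
ft_force: [-0.4, 0.2, 5.1]
opening: 0.0207
finger_force: 59.7
```

Emit:
send_rows(deltas=[[[0, 0, -0.1, 0, 0, 0, 0.1], [0, 0, -0.3, 0, 0, 0, 0.1], [0, 0, -0.6, 0, 0, 0, 0.1], [0, 0, -0.9, 0, 0, 0, 0.1], [0, 0, -1, 0, 0, 0, 0.1], [0, 0, -1, 0, 0, 0, 0.1]]])

```text
clock: 5.75
tcp_pos: [0.4476, -0.0045, 0.2038]
tool_rot: [0.041, 3.138, -0.001]
ft_force: [0.4, 0.2, -1.3]
opening: 0.021
finger_force: 59.1
```

Run:
```python
from h import *
# bar axis yaw 102.3: lid x yaw 12.3; lifter origin wanted 55mm behind bar centre
u=np.array([np.cos(np.radians(12.3)),np.sin(np.radians(12.3))]); L=np.array([.521,-.2075])-.055*u; P(L)
go([*L,.2031],192.3)
```

```text
[ 0.4673 -0.2192]
t 5.75 tcp [ 0.4476 -0.0045  0.2038] sh [-0.2536 -2.1413  0.0088] turn [-0.0002  0.0005 -0.0384] F [ 0.4333  0.2422 -1.3116] M [-0.0342  0.0036  0.0413] open 0.021
```

Emit:
send_rows(deltas=[[[0, -0.2, -0.2, 0, 0, 0, 0.1], [-0.05, -0.5, -0.37, 0, 0, 0, 0.1], [-0.1, -0.9, -0.37, 0, 0, 0, 0.1]]])

```text
clock: 6.05
tcp_pos: [0.4548, -0.0945, 0.24]
tool_rot: [0.038, 3.14, 0.0]
ft_force: [0.4, -0.5, -1.7]
opening: 0.0204
finger_force: 59.2
```

Emit:
send_rows(deltas=[[[-0.05, -0.4, 0, 0, 0, 0, 0.1], [-0.1, -0.8, 0, 0, 0, 0, 0.1], [-0.1, -0.8, 0, 0, 0, 0, 0.1]]])

```text
clock: 6.35
tcp_pos: [0.4618, -0.179, 0.2372]
tool_rot: [-0.049, -3.138, 0.001]
ft_force: [-0.6, 1.3, -2.8]
opening: 0.0207
finger_force: 59.4
```

Emit:
send_rows(deltas=[[[-0.05, -0.3, 0, 0, 0, -0.02, 0.1], [-0.05, -0.44, 0, 0, 0, -0.0385, 0.1], [-0.05, -0.44, 0, 0, 0, -0.0385, 0.1], [-0.05, -0.44, 0, 0, 0, -0.0385, 0.1], [-0.05, -0.44, 0, 0, 0, -0.0385, 0.1]]])

```text
clock: 6.85
tcp_pos: [0.4657, -0.2175, 0.2388]
tool_rot: [0.336, -3.122, -0.003]
ft_force: [0.4, 0.6, -1.3]
opening: 0.0208
finger_force: 59.5
```

Run:
```python
from h import *
go([.4673,-.2192,.191],192.3)
im,d=optics.capture("wrist"); cv2.imwrite("pics/w2.png",im); np.save("w2d.npy",d)
im,d=optics.capture("side"); cv2.imwrite("pics/s2.png",im[180:480,100:500]); np.save("side2.npy",cloud("side",d))
```

```text
t 6.85 tcp [ 0.4657 -0.2175  0.2388] sh [-0.0124 -0.0204  0.4778] turn [ 0.0003 -0.0002 -0.0001] F [ 0.4358  0.6248 -1.2703] M [ 0.0257 -0.064  -0.025 ] open 0.0208
```

View pics/w2.png

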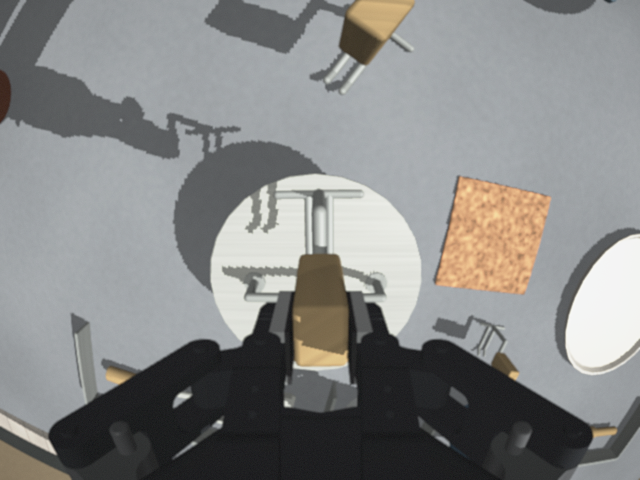

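The wrist view shows the held lifter square to the bar: heel at (277..363,193), bar at (250..385,293). I'll check the offsets numerically.

Run:
```python
from h import *
d=np.load("w2d.npy"); q=wcloud(d); st=readout.read_state(); P(st["tcp_pos"])
u=np.array([np.cos(np.radians(12.3)),np.sin(np.radians(12.3))]); v=np.array([-u[1],u[0]])
def f(n,box,zlo,zhi):
    u0,u1,v0,v1=box; s=q[v0:v1,u0:u1].reshape(-1,3); p=s[(s[:,2]>zlo)&(s[:,2]<zhi)]
    if len(p)<5: print(n,len(p)); return
    w=p[:,:2]-st["tcp_pos"][:2]; a=np.c_[w@u,w@v]
    P(n,str(len(p)),"fwd",np.percentile(a[:,0],[1,50,99]),"lat",np.percentile(a[:,1],[1,50,99]),"z",np.percentile(p[:,2],[2,50,98]))
f("heel",(265,375,185,202),.125,.17)
f("tines",(300,340,200,250),.125,.152)
f("barL",(235,294,270,305),.107,.13); f("barR",(350,395,270,305),.107,.13)
f("disc",(230,400,210,260),.07,.1)
q=np.load("side2.npy").reshape(-1,3)
p=q[((q>[.40,-.32,.125])&(q<[.54,-.1,.155])).all(1)]; w=p[:,:2]-st["tcp_pos"][:2]
P(str(len(p)),"sidelow fwd",np.percentile(w@u,[1,50,99]),"lat",np.percentile(w@v,[1,50,99]),"z",np.percentile(p[:,2],[1,50,99]))
```

```text
[ 0.466  -0.2178  0.2394]
heel 836 fwd [-0.0366 -0.0333 -0.0279] lat [-0.031  -0.0009  0.0277] z [0.1427 0.1453 0.1648]
tines 745 fwd [-0.0286 -0.0125  0.0062] lat [-0.0116 -0.0067  0.0085] z [0.1432 0.1452 0.1468]
barL 336 fwd [0.0524 0.0547 0.0597] lat [-0.0631 -0.0505 -0.0357] z [0.1079 0.1191 0.121 ]
barR 235 fwd [0.0526 0.0548 0.0598] lat [0.0344 0.0451 0.0533] z [0.108  0.1189 0.1207]
disc 6918 fwd [-0.0093  0.0121  0.0348] lat [-0.0787 -0.0185  0.0675] z [0.0826 0.084  0.0855]
551 sidelow fwd [-0.0377 -0.014   0.0263] lat [-0.0291 -0.0041  0.0277] z [0.1432 0.1469 0.1544]
```

Emit:
send_rows(deltas=[[[0, -0.02, 0.1, 0, 0, 0, 0.1], [0, -0.02, 0.25, 0, 0, 0, 0.1], [0, -0.02, 0.4, 0, 0, 0, 0.1], [0, -0.02, 0.48, 0, 0, 0, 0.1], [0, -0.02, 0.48, 0, 0, 0, 0.1], [0, -0.02, 0.48, 0, 0, 0, 0.1], [0, -0.02, 0.48, 0, 0, 0, 0.1]]])

```text
clock: 7.65
tcp_pos: [0.467, -0.2212, 0.1924]
tool_rot: [-0.338, 3.122, -0.002]
ft_force: [-0.4, 0.3, -1.5]
opening: 0.0208
finger_force: 59.5
```

Run:
```python
from h import *
u=np.array([np.cos(np.radians(12.3)),np.sin(np.radians(12.3))]); v=np.array([-u[1],u[0]])
b=np.array([.466,-.2178])+.055*u-.003*v; P(b)
go([*b,.1905],192.3)
```

```text
[ 0.5204 -0.209 ]
t 7.65 tcp [ 0.467  -0.2212  0.1924] sh [-0.5474  0.0045  0.019 ] turn [-0.0002  0.0001  0.0001] F [-0.3967  0.3098 -1.48  ] M [0.024  0.0616 0.0141] open 0.0208
```

Emit:
send_rows(deltas=[[[0, 0, 0.015, 0, 0, 0, 0.1], [-0.1, 0, 0.015, 0, 0, 0, 0.1], [-0.2, 0, 0.015, 0, 0, 0, 0.1], [-0.3, 0, 0.015, 0, 0, 0, 0.1], [-0.4, 0, 0.015, 0, 0, 0, 0.1], [-0.5, 0, 0.015, 0, 0, 0, 0.1], [-0.55, 0, 0.015, 0, 0, 0, 0.1], [-0.55, 0, 0.015, 0, 0, 0, 0.1], [-0.55, 0, 0.015, 0, 0, 0, 0.1], [-0.55, 0, 0.015, 0, 0, 0, 0.1]]])

```text
clock: 8.65
tcp_pos: [0.5199, -0.2092, 0.1901]
tool_rot: [0.337, -3.123, -0.0]
ft_force: [0.5, -0.1, -2.6]
opening: 0.0206
finger_force: 59.5
```

```bash
cat >> h.py <<'E'
def tf(n=1):
    """force up and moment about lifter axes (x fwd) - mean over repeated reads"""
    st=readout.read_state(); r0=R.from_rotvec(st["tool_rot"]); P("tcp",st["tcp_pos"],"Ftool",r0.inv().apply(st["ft_force"]),"Mtool",r0.inv().apply(st["ft_torque"]),"t",st["clock"])
E
python3 - <<'E'
from h import *
go([.5204,-.209,.1905],192.3)
for i in range(5): tf(); optics.capture("side")
E
```

```text
t 8.65 tcp [ 0.5199 -0.2092  0.1901] sh [-0.0049  0.0005 -0.0044] turn [ 0.     -0.0001  0.0001] F [ 0.4878 -0.1182 -2.5651] M [ 0.047  0.015 -0.057] open 0.0206
tcp [ 0.5199 -0.2092  0.1901] Ftool [-0.4522 -0.22    2.5649] Mtool [-0.0491  0.0046  0.0569] t 8.65
tcp [ 0.5199 -0.2092  0.1902] Ftool [0.2346 0.2255 0.9629] Mtool [ 0.0039  0.0177 -0.0027] t 8.7
tcp [ 0.5199 -0.2092  0.1902] Ftool [0.8814 0.1503 1.1555] Mtool [-0.0286 -0.0138  0.0083] t 8.75
tcp [ 0.52   -0.2092  0.1902] Ftool [-0.4798 -0.6816  2.0689] Mtool [-0.0479 -0.0114 -0.0095] t 8.8
tcp [ 0.52   -0.2093  0.1902] Ftool [-0.0476 -0.0933  1.9614] Mtool [ 0.0104 -0.0605  0.0048] t 8.85
```

```bash
cat >> h.py <<'E'
A=np.radians(12.3); U=np.array([np.cos(A),np.sin(A)]); V=np.array([-U[1],U[0]])
def tilt(cx=.5205,cy=-.2085,z0=.084,band=.012):
    """plane fit on lid top: slope deg along lid x, lid y (positive = rising), height at centre"""
    for cam in ("side","scene"):
        im,d=optics.capture(cam); q=cloud(cam,d).reshape(-1,3)
        w=q[:,:2]-[cx,cy]; x=w@U; y=w@V
        m=(np.hypot(x,y)<.09)&(abs(q[:,2]-z0)<band); x,y,z=x[m],y[m],q[m,2]
        k=np.ones(len(z),bool)
        for _ in range(8):
            c=np.linalg.lstsq(np.c_[x[k],y[k],np.ones(k.sum())],z[k],rcond=None)[0]; e=z-np.c_[x,y,np.ones(len(z))]@c; k=abs(e)<max(.002,2*np.std(e[k])*.8)
        P(cam,str(k.sum()),"tilt x,y deg",np.degrees(c[:2]),"h",c[2])
def forces(n=6):
    F=[];M=[]
    for i in range(n):
        optics.capture("wrist"); st=readout.read_state(); r0=R.from_rotvec(st["tool_rot"]); F.append(r0.inv().apply(st["ft_force"])); M.append(r0.inv().apply(st["ft_torque"]))
    P("tcp",st["tcp_pos"],"Ft",np.mean(F,0),"Mt",np.mean(M,0),"t",st["clock"],"rot",st["tool_rot"])
E
python3 - <<'E'
from h import *
tilt(); forces()
E
```

```text
side 7744 tilt x,y deg [-0.0157  0.0693] h 0.0855
scene 3909 tilt x,y deg [0.0662 0.0867] h 0.0849
tcp [ 0.5203 -0.2091  0.1901] Ft [-0.0136  0.2347  1.7779] Mt [-0.0053 -0.0108 -0.0055] t 9.3 rot [-0.3378  3.1234  0.    ]
```

Emit:
send_rows(deltas=[[[0, 0, -0.05, 0, 0, 0, 0.1], [0, 0, -0.1, 0, 0, 0, 0.1], [0, 0, -0.14, 0, 0, 0, 0.1], [0, 0, -0.16, 0, 0, 0, 0.1], [0, 0, -0.17, 0, 0, 0, 0.1], [0, 0, -0.18, 0, 0, 0, 0.1], [0, 0, -0.18, 0, 0, 0, 0.1], [0, 0, -0.18, 0, 0, 0, 0.1]]])

```text
clock: 10.1
tcp_pos: [0.52, -0.209, 0.2076]
tool_rot: [0.338, -3.123, -0.001]
ft_force: [-0.4, -0.4, -7.7]
opening: 0.0209
finger_force: 58.8
```

Run:
```python
from h import *
tilt(); forces()
```

```text
side 7858 tilt x,y deg [-0.0211 -0.4127] h 0.0874
scene 4028 tilt x,y deg [ 0.0134 -0.4536] h 0.0869
tcp [ 0.5203 -0.2091  0.2081] Ft [ 4.200e-03 -2.158e-01  7.535e+00] Mt [ 0.0035  0.015  -0.0036] t 10.5 rot [ 0.3378 -3.1234  0.    ]
```

Emit:
send_rows(deltas=[[[0, 0, -0.01, 0, 0, 0, 0.1], [0, 0, -0.02, 0, 0, 0, 0.1], [0, 0, -0.03, 0, 0, 0, 0.1], [0, 0, -0.03, 0, 0, 0, 0.1], [0, 0, -0.03, 0, 0, 0, 0.1]]])

```text
clock: 11.0
tcp_pos: [0.5203, -0.2091, 0.2112]
tool_rot: [-0.338, 3.123, -0.0]
ft_force: [-0.3, 0.2, -7.2]
opening: 0.0203
finger_force: 58.8
```

Run:
```python
from h import *
tilt(z0=.09); forces(12)
```

```text
side 7944 tilt x,y deg [ 0.0296 -0.4653] h 0.091
scene 4094 tilt x,y deg [ 0.0685 -0.5033] h 0.0903
tcp [ 0.5203 -0.2091  0.2111] Ft [-0.1033 -0.0758  7.7649] Mt [0.0033 0.0098 0.0013] t 11.7 rot [-0.3378  3.1233 -0.    ]
```

Emit:
send_rows(deltas=[[[0, 0, 0.02, 0, 0, 0, 0.1], [0, 0, 0.04, 0, 0, 0, 0.1], [0, 0, 0.06, 0, 0, 0, 0.1], [0, 0, 0.085, 0, 0, 0, 0.1], [0, 0, 0.085, 0, 0, 0, 0.1], [0, 0.03, 0.085, 0, 0, 0, 0.1], [0, 0.03, 0.085, 0, 0, 0, 0.1], [0, 0.03, 0.06, 0, 0, 0, 0.1], [0, 0.03, 0.04, 0, 0, 0, 0.1], [0, 0.03, 0.02, 0, 0, 0, 0.1], [0, 0.03, 0, 0, 0, 0, 0.1], [0, 0.03, 0, 0, 0, 0, 0.1]]])

```text
clock: 12.9
tcp_pos: [0.5195, -0.2062, 0.2109]
tool_rot: [0.338, -3.123, -0.0]
ft_force: [0.6, -0.3, -8.7]
opening: 0.0203
finger_force: 58.9
```

Run:
```python
from h import *
tilt(z0=.09); forces(12)
```

```text
side 7997 tilt x,y deg [-0.0331  0.1972] h 0.0908
scene 4032 tilt x,y deg [0.0562 0.1837] h 0.0901
tcp [ 0.5196 -0.2062  0.2111] Ft [-1.2500e-02  7.0000e-03  7.8106e+00] Mt [-0.0156 -0.0021 -0.0131] t 13.6 rot [ 0.3377 -3.1234  0.    ]
```

Emit:
send_rows(deltas=[[[0, 0, -0.02, 0, 0, 0, 0.1], [0, 0, -0.06, 0, 0, 0, 0.1], [0, 0, -0.11, 0, 0, 0, 0.1], [0, 0, -0.17, 0, 0, 0, 0.1], [0, 0, -0.24, 0, 0, 0, 0.1], [0, 0, -0.32, 0, 0, 0, 0.1], [0, 0, -0.4, 0, 0, 0, 0.1], [0, 0, -0.48, 0, 0, 0, 0.1], [0, 0, -0.55, 0, 0, 0, 0.1], [0, 0, -0.6, 0, 0, 0, 0.1], [0, 0, -0.64, 0, 0, 0, 0.1], [0, 0, -0.65, 0, 0, 0, 0.1]]])

```text
clock: 14.8
tcp_pos: [0.5198, -0.2063, 0.2766]
tool_rot: [-0.338, 3.123, -0.001]
ft_force: [0.3, 0.5, -7.8]
opening: 0.0207
finger_force: 58.9
```

Emit:
send_rows(deltas=[[[0, 0, 0, 0, 0, 0, 0.1], [0, 0, 0, 0, 0, 0, 0.1], [0, 0, 0, 0, 0, 0, 0.1], [0, 0, 0, 0, 0, 0, 0.1], [0, 0, 0, 0, 0, 0, 0.1]]])

```text
clock: 15.3
tcp_pos: [0.5196, -0.2061, 0.2759]
tool_rot: [0.338, -3.123, -0.0]
ft_force: [0.3, -0.4, -6.6]
opening: 0.0208
finger_force: 58.9
```

Run:
```python
from h import *
tilt(z0=.155); forces(3)
```

```text
side 9125 tilt x,y deg [-0.2018  0.2423] h 0.1557
scene 4616 tilt x,y deg [-0.1405  0.1833] h 0.1552
tcp [ 0.5196 -0.2062  0.2761] Ft [-0.1176  0.1979  7.714 ] Mt [-0.0127  0.0127 -0.0218] t 15.55 rot [ 3.3780e-01 -3.1233e+00 -1.0000e-04]
```

The lid hangs level with its underside at about 0.151 m. Next is the carry to the dish.

Emit:
send_rows(deltas=[[[-0.006, 0.03, 0, 0, 0, 0, 0.1], [-0.015, 0.08, 0, 0, 0, 0, 0.1], [-0.028, 0.15, 0, 0, 0, 0, 0.1], [-0.047, 0.25, 0, 0, 0, 0, 0.1], [-0.072, 0.38, 0, 0, 0, 0, 0.1], [-0.1, 0.52, 0, 0, 0, 0, 0.1], [-0.125, 0.66, 0, 0, 0, 0, 0.1], [-0.152, 0.8, 0, 0, 0, 0, 0.1], [-0.18, 0.95, 0, 0, 0, 0, 0.1]]])

```text
clock: 16.45
tcp_pos: [0.5168, -0.1081, 0.2762]
tool_rot: [-0.338, 3.123, -0.0]
ft_force: [-0.4, 0.7, -8.1]
opening: 0.0207
finger_force: 58.9
```

Emit:
send_rows(deltas=[[[-0.028, 0.15, 0, 0, 0, 0, 0.1], [-0.057, 0.3, 0, 0, 0, 0, 0.1], [-0.085, 0.45, 0, 0, 0, 0, 0.1], [-0.114, 0.6, 0, 0, 0, 0, 0.1], [-0.142, 0.75, 0, 0, 0, 0, 0.1], [-0.17, 0.9, 0, 0, 0, 0, 0.1]]])

```text
clock: 17.05
tcp_pos: [0.5142, -0.0167, 0.2761]
tool_rot: [-0.338, 3.123, -0.0]
ft_force: [0.4, -0.2, -8.1]
opening: 0.0206
finger_force: 58.9
```

Emit:
send_rows(deltas=[[[-0.028, 0.15, 0, 0, 0, 0, 0.1], [-0.057, 0.3, 0, 0, 0, 0, 0.1], [-0.085, 0.45, 0, 0, 0, 0, 0.1], [-0.114, 0.6, 0, 0, 0, 0, 0.1], [-0.142, 0.75, 0, 0, 0, 0, 0.1], [-0.17, 0.9, 0, 0, 0, 0, 0.1]]])

```text
clock: 17.65
tcp_pos: [0.5116, 0.0749, 0.2761]
tool_rot: [-0.338, 3.123, -0.0]
ft_force: [0.2, 0.9, -6.9]
opening: 0.0206
finger_force: 58.9
```

Emit:
send_rows(deltas=[[[-0.028, 0.15, 0, 0, 0, 0, 0.1], [-0.057, 0.3, 0, 0, 0, 0, 0.1], [-0.085, 0.45, 0, 0, 0, 0, 0.1], [-0.114, 0.6, 0, 0, 0, 0, 0.1], [-0.142, 0.75, 0, 0, 0, 0, 0.1], [-0.17, 0.9, 0, 0, 0, 0, 0.1]]])

```text
clock: 18.25
tcp_pos: [0.5089, 0.1664, 0.2761]
tool_rot: [0.338, -3.123, 0.0]
ft_force: [-0.2, -0.1, -7.6]
opening: 0.021
finger_force: 58.9
```

Emit:
send_rows(deltas=[[[-0.027, 0.14, 0, 0, 0, 0, 0.1], [-0.053, 0.28, 0, 0, 0, 0, 0.1], [-0.08, 0.42, 0, 0, 0, 0, 0.1], [-0.105, 0.55, 0, 0, 0, 0, 0.1], [-0.128, 0.67, 0, 0, 0, 0, 0.1], [-0.147, 0.77, 0, 0, 0, 0, 0.1], [-0.162, 0.85, 0, 0, 0, 0, 0.1], [-0.173, 0.91, 0, 0, 0, 0, 0.1], [-0.181, 0.95, 0, 0, 0, 0, 0.1], [-0.184, 0.965, 0, 0, 0, 0, 0.1], [-0.184, 0.965, 0, 0, 0, 0, 0.1], [-0.184, 0.965, 0, 0, 0, 0, 0.1]]])

```text
clock: 19.45
tcp_pos: [0.5064, 0.263, 0.2761]
tool_rot: [0.337, -3.123, 0.0]
ft_force: [0.3, 0.0, -8.5]
opening: 0.0204
finger_force: 58.9
```

Run:
```python
from h import *
st=readout.read_state(); P(st["tcp_pos"])
tilt(*st["tcp_pos"][:2],z0=.155)
for cam in ("side","scene"):
    im,d=optics.capture(cam); cv2.imwrite(f"pics/{cam}3.png",im)
    q=cloud(cam,d).reshape(-1,3); m=(abs(q[:,2]-.155)<.007)&(np.hypot(q[:,0]-.51,q[:,1]-.26)<.125)
    p=q[m]; print(cam,"lid rect",cv2.minAreaRect(p[:,:2].astype(np.float32)),cv2.minEnclosingCircle(p[:,:2].astype(np.float32)))
go([*st["tcp_pos"][:2],.156],192.3)
```

```text
[0.5064 0.263  0.2761]
side 3258 tilt x,y deg [0.1474 0.1975] h 0.1566
scene 9220 tilt x,y deg [0.1896 0.1759] h 0.156
side lid rect ((0.5059709548950195, 0.2599504888057709), (0.19230899214744568, 0.1924998164176941), 63.714088439941406) ((0.5058639645576477, 0.26080867648124695), 0.0988406389951706)
scene lid rect ((0.5106396079063416, 0.2613975405693054), (0.18943367898464203, 0.19323135912418365), 17.905473709106445) ((0.5082654356956482, 0.2603694498538971), 0.09799442440271378)
t 19.65 tcp [0.5064 0.263  0.2761] sh [ 4.0000e-04 -4.0000e-04  1.2014e+00] turn [-0.  0.  0.] F [-0.1974  1.248  -8.4604] M [ 0.0283 -0.0168 -0.0076] open 0.0207
```

View pics/side3.png

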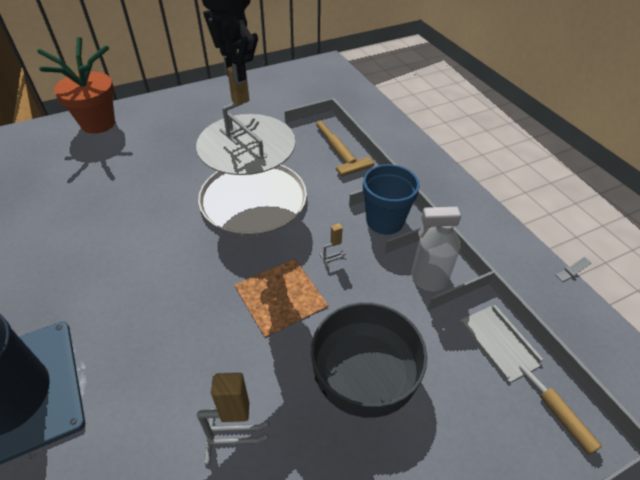

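The side view shows the lid hanging level over the dish at (246,145), with the brazier left open. Now lowering.

Emit:
send_rows(deltas=[[[0, 0, 0.02, 0, 0, 0, 0.1], [0, 0, 0.06, 0, 0, 0, 0.1], [0, 0, 0.12, 0, 0, 0, 0.1], [0, 0, 0.2, 0, 0, 0, 0.1], [0, 0, 0.3, 0, 0, 0, 0.1], [0, 0, 0.4, 0, 0, 0, 0.1], [0, 0, 0.5, 0, 0, 0, 0.1], [0, 0, 0.6, 0, 0, 0, 0.1], [0, 0, 0.7, 0, 0, 0, 0.1], [0, 0, 0.8, 0, 0, 0, 0.1], [0, 0, 0.9, 0, 0, 0, 0.1]]])

```text
clock: 20.75
tcp_pos: [0.5064, 0.2633, 0.1853]
tool_rot: [-0.338, 3.123, -0.0]
ft_force: [0.4, 0.3, -7.7]
opening: 0.0209
finger_force: 58.9
```

Emit:
send_rows(deltas=[[[0, 0, 0.09, 0, 0, 0, 0.1], [0, 0, 0.16, 0, 0, 0, 0.1], [0, 0, 0.21, 0, 0, 0, 0.1], [0, 0, 0.25, 0, 0, 0, 0.1], [0, 0, 0.28, 0, 0, 0, 0.1], [0, 0, 0.31, 0, 0, 0, 0.1], [0, 0, 0.33, 0, 0, 0, 0.1], [0, 0, 0.34, 0, 0, 0, 0.1], [0, 0, 0.34, 0, 0, 0, 0.1]]])

```text
clock: 21.65
tcp_pos: [0.5064, 0.2633, 0.1521]
tool_rot: [0.338, -3.123, 0.0]
ft_force: [0.2, -0.3, -8.4]
opening: 0.021
finger_force: 58.9
```

Run:
```python
from h import *
forces(2); tilt(.507,.261,.032,.008)
```

```text
tcp [0.5065 0.2634 0.1523] Ft [0.3242 0.0165 7.8854] Mt [-0.0132  0.0002 -0.0194] t 21.75 rot [-3.378e-01  3.123e+00  1.000e-04]
side 2799 tilt x,y deg [0.0018 0.1623] h 0.0329
scene 6742 tilt x,y deg [0.0336 0.1474] h 0.0321
```

Emit:
send_rows(deltas=[[[0, 0, 0.015, 0, 0, 0, 0.1], [0, 0, 0.03, 0, 0, 0, 0.1], [0, 0, 0.045, 0, 0, 0, 0.1], [0, 0, 0.055, 0, 0, 0, 0.1], [0, 0, 0.065, 0, 0, 0, 0.1], [0, 0, 0.075, 0, 0, 0, 0.1], [0, 0, 0.085, 0, 0, 0, 0.1], [0, 0, 0.095, 0, 0, 0, 0.1], [0, 0, 0.105, 0, 0, 0, 0.1], [0, 0, 0.12, 0, 0, 0, 0.1], [0, 0, 0.13, 0, 0, 0, 0.1], [0, 0, 0.13, 0, 0, 0, 0.1]]])

```text
clock: 23.05
tcp_pos: [0.5063, 0.2633, 0.1389]
tool_rot: [0.338, -3.123, 0.0]
ft_force: [-0.1, 0.1, -1.9]
opening: 0.021
finger_force: 59.7
```

Run:
```python
from h import *
forces(3); tilt(.507,.261,.026,.008)
st=readout.read_state(); go([*st["tcp_pos"][:2],.1305],192.3)
```

```text
tcp [0.5064 0.2633 0.1391] Ft [-0.2912  0.2501  1.2693] Mt [0.0251 0.0259 0.0372] t 23.2 rot [-0.3378  3.1233 -0.    ]
side 2748 tilt x,y deg [-0.0543  0.1278] h 0.0259
scene 6575 tilt x,y deg [-0.0065  0.115 ] h 0.0251
t 23.3 tcp [0.5064 0.2633 0.1391] sh [0.     0.     0.0864] turn [-0.      0.      0.0001] F [ 0.163  -0.0933 -1.942 ] M [-0.0411 -0.0025 -0.0653] open 0.0208
```

Emit:
send_rows(deltas=[[[0, 0, 0.03, 0, 0, 0, 0.1], [0, 0, 0.06, 0, 0, 0, 0.1], [0, 0, 0.08, 0, 0, 0, 0.1], [0, 0, 0.08, 0, 0, 0, 0.1], [0.06, 0, 0.08, 0, 0, 0, 0.1], [0.15, 0, 0.08, 0, 0, 0, 0.1], [0.25, 0, 0.08, 0, 0, 0, 0.1], [0.35, 0, 0.08, 0, 0, 0, 0.1], [0.45, 0, 0.08, 0, 0, 0, 0.1], [0.55, 0, 0.08, 0, 0, 0, 0.1], [0.6, 0, 0.08, 0, 0, 0, 0.1], [0.6, 0, 0.08, 0, 0, 0, 0.1]]])

```text
clock: 24.5
tcp_pos: [0.447, 0.2504, 0.1313]
tool_rot: [-0.338, 3.123, 0.0]
ft_force: [-0.3, 0.2, -1.8]
opening: 0.0208
finger_force: 59.7
```

Run:
```python
from h import *
forces(2); st=readout.read_state(); tilt(.507,.261,.026,.008)
im,d=optics.capture("wrist"); cv2.imwrite("pics/w4.png",im)
```

```text
tcp [0.4481 0.2506 0.1313] Ft [-0.4808  0.5723  1.4608] Mt [ 0.0345 -0.0124  0.0092] t 24.6 rot [-3.3770e-01  3.1225e+00  2.0000e-04]
side 2775 tilt x,y deg [-0.0195  0.1525] h 0.0259
scene 7285 tilt x,y deg [0.0605 0.106 ] h 0.0251
```

View pics/w4.png

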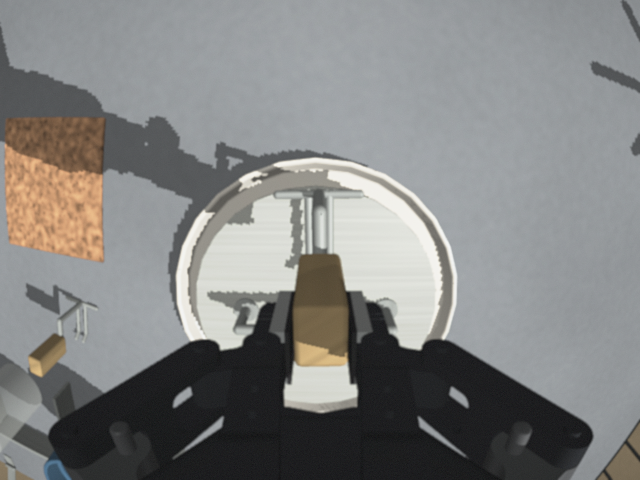

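The wrist view shows the lid centred in the dish (centre about (318,290)) and the tines withdrawn from the bar. Now up and back to the mat.

Emit:
send_rows(deltas=[[[0, 0, -0.1, 0, 0, 0, 0.1], [0, 0, -0.3, 0, 0, 0, 0.1], [0, 0, -0.6, 0, 0, 0, 0.1], [0, 0, -0.8, 0, 0, 0, 0.1], [0, 0, -0.8, 0, 0, 0, 0.1], [0, 0, -0.8, 0, 0, 0, 0.1]]])

```text
clock: 25.35
tcp_pos: [0.4479, 0.2505, 0.2112]
tool_rot: [-0.338, 3.123, 0.0]
ft_force: [0.4, -1.3, -2.0]
opening: 0.0205
finger_force: 59.7
```

Emit:
send_rows(deltas=[[[0.04, -0.2, 0, 0, 0, 0, 0.1], [0.09, -0.5, 0, 0, 0, 0, 0.1], [0.15, -0.9, 0, 0, 0, 0, 0.1]]])

```text
clock: 25.65
tcp_pos: [0.4511, 0.1593, 0.2093]
tool_rot: [0.341, -3.12, -0.001]
ft_force: [2.0, -1.3, -2.7]
opening: 0.0211
finger_force: 59.7
```

Emit:
send_rows(deltas=[[[0.06, -0.4, 0, 0, 0, 0, 0.1], [0.15, -0.8, 0, 0, 0, 0, 0.1], [0.15, -0.9, 0, 0, 0, 0, 0.1]]])

```text
clock: 25.95
tcp_pos: [0.4558, 0.065, 0.2095]
tool_rot: [0.332, -3.12, 0.001]
ft_force: [-0.6, 1.1, -1.2]
opening: 0.0207
finger_force: 59.8
```

Emit:
send_rows(deltas=[[[0.06, -0.3, 0, 0, 0, 0, 0.1], [0.13, -0.6, 0, 0, 0, 0, 0.1], [0.13, -0.72, 0, 0, 0, 0, 0.1], [0.13, -0.72, 0.2, 0, 0, 0, 0.1], [0.13, -0.72, 0.5, 0, 0, 0, 0.1], [0.13, -0.72, 0.8, 0, 0, 0, 0.1], [0.13, -0.72, 0.9, 0, 0, 0, 0.1], [0.13, -0.72, 0.9, 0, 0, 0, 0.1], [0.13, -0.72, 0.9, 0, 0, 0, 0.1]]])

```text
clock: 26.85
tcp_pos: [0.4603, -0.0046, 0.1218]
tool_rot: [-0.338, 3.123, -0.0]
ft_force: [0.1, 0.8, -1.9]
opening: 0.0205
finger_force: 59.8
```

Run:
```python
from h import *
go([.459,-.0045,.1035],192.3)
im,d=optics.capture("wrist"); q=wcloud(d)
s=q[150:290,250:400].reshape(-1,3)
st=readout.read_state(); w=s[:,:2]-st["tcp_pos"][:2]; x=w@U;y=w@V
m=(abs(y)<.033)&(x>-.042)&(x<-.027)&(s[:,2]>.01)&(s[:,2]<.045)
c=np.polyfit(y[m],s[m,2],1); P("heel z",np.percentile(s[m,2],[10,50,90]),"roll deg",np.degrees(np.arctan(c[0])),str(m.sum()))
```

```text
t 26.85 tcp [ 0.4603 -0.0046  0.1218] sh [0.0124 0.0035 0.1826] turn [-0.      0.0001  0.0002] F [ 0.0868  0.8076 -1.9141] M [-0.0296 -0.0674  0.0028] open 0.0205
heel z [0.0266 0.0281 0.0294] roll deg -0.6414 821
```

Emit:
send_rows(deltas=[[[0, 0, 0.05, 0, 0, 0, 0.1], [0, 0, 0.1, 0, 0, 0, 0.1], [0, 0, 0.14, 0, 0, 0, 0.1], [0, 0, 0.16, 0, 0, 0, 0.1], [0, 0, 0.17, 0, 0, 0, 0.1], [0, 0, 0.178, 0, 0, 0, 0.1], [0, 0, 0.182, 0, 0, 0, 0.1], [0, 0, 0.182, 0, 0, 0, 0.1], [0, 0, 0.182, 0, 0, 0, 0.1]]])

```text
clock: 27.8
tcp_pos: [0.4597, -0.0049, 0.103]
tool_rot: [-0.338, 3.123, -0.0]
ft_force: [-0.8, -0.6, -1.0]
opening: 0.0209
finger_force: 59.9
```

Run:
```python
from h import *
forces(6)
```

```text
tcp [ 0.4596 -0.0049  0.103 ] Ft [ 0.1351 -0.0442  1.6896] Mt [-0.0089  0.0033 -0.0014] t 28.1 rot [-3.3780e-01  3.1233e+00 -1.0000e-04]
```

Emit:
send_rows(deltas=[[[0, 0, 0.005, 0, 0, 0, 0.1], [0, 0, 0.008, 0, 0, 0, 0.1], [0, 0, 0.008, 0, 0, 0, 0.1]]])

```text
clock: 28.4
tcp_pos: [0.4599, -0.005, 0.1028]
tool_rot: [-0.338, 3.123, -0.001]
ft_force: [-1.4, 0.3, 5.4]
opening: 0.0208
finger_force: 60.8
```

Run:
```python
from h import *
forces(5)
```

```text
tcp [ 0.46   -0.0049  0.1028] Ft [ 1.1448  0.5611 -5.23  ] Mt [-0.1652  0.2988 -0.0043] t 28.65 rot [-3.3780e-01  3.1225e+00 -6.0000e-04]
```

Emit:
send_rows(deltas=[[[0, 0, -0.004, 0, 0, 0, 0.1], [0, 0, -0.004, 0, 0, 0, 0.3], [0, 0, -0.004, 0, 0, 0, 0.4], [0, 0, -0.004, 0, 0, 0, 0.6], [0, 0, -0.004, 0, 0, 0, 0.8], [0, 0, -0.004, 0, 0, 0, 0.8], [0, 0, -0.004, 0, 0, 0, 0.8]]])

```text
clock: 29.35
tcp_pos: [0.4596, -0.0049, 0.1025]
tool_rot: [0.338, -3.123, -0.0]
ft_force: [-0.5, -0.5, 0.0]
opening: 0.068
finger_force: 0.0
```

Emit:
send_rows(deltas=[[[0, 0, -0.05, 0, 0, 0, 0.8], [0, 0, -0.2, 0, 0, 0, 0.8], [0, 0, -0.5, 0, 0, 0, 0.8], [0, 0, -0.9, 0, 0, 0, 0.8], [0, 0, -1, 0, 0, 0, 0.8], [0, 0, -1, 0, 0, 0, 0.8], [0, 0, -1, 0, 0, 0, 0.8]]])

```text
clock: 30.05
tcp_pos: [0.459, -0.0047, 0.2018]
tool_rot: [0.338, -3.122, -0.001]
ft_force: [-0.8, 0.1, -0.5]
opening: 0.0684
finger_force: 0.0
```

Run:
```python
from h import *
go([.46,-.005,.2],192.3); tilt(.507,.261,.026,.008)
im,d=optics.capture("scene"); cv2.imwrite("pics/f.png",im)
q=cloud("scene",d).reshape(-1,3); s=q[((q>[.42,-.05,.12])&(q<[.5,.04,.15])).all(1)]; P("handle top",s.mean(0),np.percentile(s[:,2],95),str(len(s)))
m=(abs(q[:,2]-.0255)<.004)&(np.hypot(q[:,0]-.508,q[:,1]-.261)<.103); print(cv2.minEnclosingCircle(q[m][:,:2].astype(np.float32)))
for l in("lifter","lid","dish"):
  for o in place_of(l,"scene"): P(l,np.array(o["centre"]),o["confidence"])
```

```text
t 30.05 tcp [ 0.459  -0.0047  0.2018] sh [-0.009  -0.0051  0.0178] turn [ 0.0001 -0.0001  0.0001] F [-0.8413  0.0553 -0.4704] M [-0.0138  0.0229  0.0611] open 0.0684
side 1972 tilt x,y deg [-0.0069  0.0884] h 0.0259
scene 7509 tilt x,y deg [0.0068 0.0937] h 0.0251
handle top [ 0.4655 -0.0009  0.1317] 0.1365 250
((0.5085450410842896, 0.2609058618545532), 0.09754444658756256)
lifter [ 3.069e-01 -2.152e-01  3.000e-04] 0.95
lifter [ 0.4674 -0.002   0.0053] 0.93
lifter [ 5.961e-01  3.390e-02 -5.000e-04] 0.72
lid [0.5061 0.2589 0.0225] 0.57
dish [ 0.4637 -0.0111  0.0081] 0.62
```

View pics/f.png

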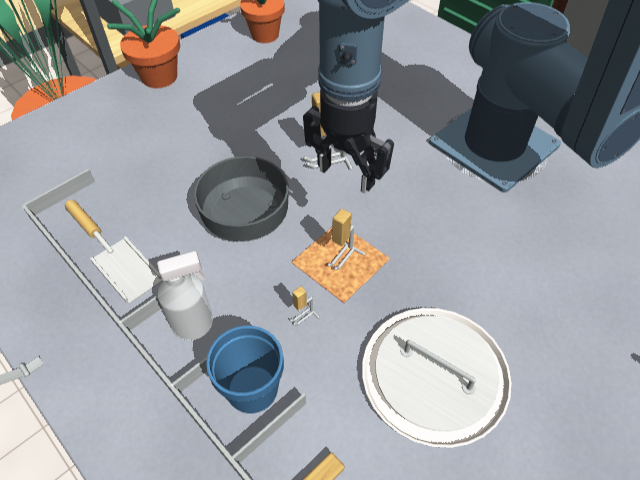

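The final view shows the lid centred in the dish at (436,375) and the lifter upright on the mat at (343,235). The gripper is clear above it.

```bash
python3 -c "
from bench import r
print(r.finish_job())"
```

```text
the job is handed in; nothing more can be done
None
```

The job is handed in, with no verdict shown: at my last check the lid stood level in the middle of the dish (within about 2 mm), the lifter stood upright on the cork mat, the robot was touching nothing, and about 30 s of the 64 s had been used.

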